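# Swing a work clamp home with a hex key in a hidden socket

## Robot

A 7-joint arm with a two-finger parallel gripper is mounted at the origin on a cart in front of the work surface, level with it; the furniture and walls round the work are solid. World frame = base frame: x ahead of the robot, y to its left, z up, the work surface at z = 0. Lengths are in m, angles in rad, forces in N, time in s.
With the tool pointing down it reaches from about 0.4 to 0.85 m from the base axis. Payload 10.4 kg.
Tool frame: the origin (TCP) lies at the very end of the fingers, on their centre line; the grasp point (between the pads) lies r.tcp_to_grasp behind it (r.tcp_to_grasp is the distance from the TCP to the grasp point, in m); z points along the fingers, y is the line along which they close (so a half turn about z gives the same grasp; the last joint's range is limited). The gripper opens to 87 mm and grips with 3 to 60 N. Pads are 19 mm wide; open, the fingers measure 117 mm over their backs; the gripper's body (75 mm by 190 mm) begins 51 mm behind the grasp point.
Start: joints at [1.082, 0.332, -0.065, 1.46, 0.022, 1.35, -0.088], TCP at [0.281, -0.558, 0.223] pointing down, gripper open.
Joint ranges: [-2.6, 2.6], [-0.5, 2.12], [-1.47, 1.34], [0.16, 2.42], [-1.27, 4.41], [0.06, 2.06], [-2.6, 2.6]. Speed limits (rad/s): [2.22, 2.22, 2.79, 2.79, 3.14, 3.14, 3.14].

## Interface

Orientations are given as a unit quaternion [x, y, z, w].
In Python, from bench import monitor, cams, ticket, r gives the robot as it stands.
- The arm moves only by the shell command python3 -m crank 'ROWS' [OPENING] [FORCE]. ROWS is a JSON object whose one key "steps" holds a list of rows, each a list of 2 entries, a list of its own where there are three numbers: the shift along the world's x, y, z in units of 25 mm (1.0 is 25 mm), then the turn, a rotation vector about the world's x, y, z in units of 5 degrees (1.0 is 5 degrees). In form: {"steps": [[[x, y, z], [ax, ay, az]], ...]}. A call has 1 to 10 rows; each row shifts and turns the commanded pose from where the row before left it; what a row does not reach is not made up. A row lasts 1/12 s, in which the tool goes at most 41.7 mm and 7.16 degrees, less where a joint would pass 70% of its speed; a pose out of reach is approached as far as the arm can. A call is refused whole if a number of a shift passes 1 or a number of a turn 1, either way. A call with a gripper value outside its range is refused whole. OPENING is the finger opening in mm, from 0 to 87, set as the call begins (- or left out, the last holds). The fingers move at their own pace and stop on an object; FORCE is the grip in N (left out, the last holds). Time passes only in rows, so rows that do not move let the fingers close. It gives the time, the measured TCP pose, the force, the opening and the grip force at its end, in the units of the state.
- monitor.read_state(): the state, without advancing time (a new reading comes with each control period).
- cams.camera(name): name is "scene" or "top" or "wrist"; returns a dict with "pixels" (480x640x3 uint8, blue, green, red), "z_map" (480x640 float32, m along the optical axis (not along the pixel's ray), 0 where there is no reading), "vfov" (degrees; the focal length in pixels is half the picture's height over the tangent of half this angle, whatever the lens; pixels are square), "cx", "cy" (the principal point, pixels), "T" (4x4, takes a point from camera to world coordinates). Camera axes: x right, y up, looking along -z (the intrinsics and any distortion apply to the point x, -y, -z); pixel columns grow to the right and rows downward; lengths in m; the calibration is good to about 2 mm. A picture is of the moment at which its call begins.
- ticket.close_job(): hands the job in; it is judged then, once.
The state is a dict: "time": time; "joint_positions": joint angles; "joint_vel": joint speeds; "joint_torque": joint torques, N m; "ee_pos": TCP position; "eef_rot": TCP orientation; "ft_force": force on the tool from outside, world axes, zero at the start; "torque": the same for the moment, N m; "width": finger opening in m; "grip_force": force on a finger pad.
Only numpy, scipy, OpenCV 4.12 (cv2) and the standard library are available. Lean on these libraries where they do the work, as an engineer would, in place of code of your own. Each camera call takes 0.05 s, during which the arm holds its last target. There are 200 camera calls.

## Task

Take the T-handled hex key out of its wooden stand, fit it down the bore of the swing clamp and, pressing only lightly (keep it under about 25 N), turn it until it drops fully into the hex socket hidden at the bottom. Then, with the key and not with the fingers, turn the clamp clockwise until its arm lies across the wooden blank, home against the stop pin, and leave the key standing in the socket. Leave the wax tin, the oil bottle and the bone nut blank where they are.

Things in the scene. Friction and masses are not known exactly. Their poses are not given: they have to be found in the camera images.
- key: Loose T-handled hex key, 0.28 to 0.45 kg, upright in key_stand at the start. Hexagonal steel shaft, 22 mm across flats, 25.4 mm over corners, 80 mm long, foot cut square. Origin: centre of the foot; z up the shaft, x along the handle bar. Two flats of the hexagon face +-x, the others follow every 60 deg.
- key_handle (a point): Middle of the key's black bar handle, 111 mm above the foot, on an 18 mm round neck. The bar is 100 mm long (key's x), 24 mm wide (y), 22 mm high (100 to 122 mm above the foot). Grasp it here from above, across its width.
- key_stand: Fixed wooden block 60 x 60 x 55 mm with a round hole 28 mm wide and 35 mm deep in its top, in which the key stands. Origin: centre of its underside.
- fixture: Fixed aluminium plate 104 x 100 x 12 mm with the swing clamp and a dark wooden bridge blank, 48 x 192 x 12 mm, its top 26 mm above the bench. Origin: on the clamp's axis at bench level; x points from there across the blank, which is centred at x 56, y 50 mm and runs along y. A stop pin, 10 mm thick, 42 mm high, stands at x 25, y -13.5 mm.
- clamp: Steel swing clamp: upright collar 41 mm wide, arm 16 mm wide reaching 70 mm out, 27 to 37 mm above the bench. Origin: on the axis at the socket's floor, 18 mm above the bench; x along the arm. Starts 1.0 to 1.2 rad anticlockwise (from above) of the fixture's x, turns clockwise (drag 0.25 N m, stays put) to a stop where both x axes agree: home.
- bore_mouth (a point): Centre of the collar's rim, 58 mm above the bench. A round bore, 27 mm wide, goes down from here 24 mm to the hex socket's edge.
- socket_edge (a point): Centre of the socket's upper edge, 34 mm above the bench. The hex socket is 23 mm across flats, 16 mm deep, fast in the clamp; the angle of its hexagon is hidden and has no fixed relation to the arm. The key's foot rests on this edge until its flats match to about 5 deg; then it goes down to the clamp's origin.
- wax_tin: Round tin of wax, 77 mm in diameter, 32 mm high; a bystander. Origin: centre of its underside.
- bottle_oil: Small white bottle with a black cap, 40 mm in diameter, 93 mm high; a bystander. Origin: centre of its underside.
- bone_nut_1: Small bone nut blank, a bar about 54 x 10 x 10 mm; a bystander. Origin: centre of its underside.
Mind the look-alikes: they are no part of the job. Of the things like the key, leave any that is purple; of the rest the larger one is meant.

How it is judged:
On the way, in this order (a step that is already met when the one before it is completed fails the run):
1. the key has dropped to the floor of the socket, the clamp's arm still open (z of key in the frame of clamp below 0.004 m and horizontal distance between key and clamp below 0.003 m and angle between key's own z axis and vertical below 0.1 rad and angle between the x axis of clamp and the x axis of fixture, either way round above 0.8 rad), for 0.2 s.
2. the clamp's arm is home against the stop pin, turned with the key in the socket (z of key in the frame of clamp below 0.004 m and horizontal distance between key and clamp below 0.003 m and angle between key's own z axis and vertical below 0.1 rad and angle between the x axis of clamp and the x axis of fixture, either way round below 0.1 rad), for 0.2 s.
At the end, for the whole second after the job is handed in: The clamp's arm is within 0.1 rad of lying straight across the blank (home against the pin), and the released key stands at rest in the socket: foot within 4 mm of the socket floor, within 3 mm of the axis, less than 0.1 rad off upright (all of step 2 and linear speed of key below 0.01 m/s); the robot touches nothing.
It fails at once if the key is pressed on the clamp with more than 40 N before it has entered the socket (z of key in the frame of clamp above 0.0145 m and contact force between key and clamp above 40 N).
It fails at once if the fingers push the clamp (contact force between the fingers and clamp above 1 N).
It fails at once if the wax tin is moved by more than 20 mm (distance of wax_tin from where it was at the start of the episode above 0.02 m).
It fails at once if the oil bottle is moved by more than 20 mm (distance of bottle_oil from where it was at the start of the episode above 0.02 m).
It fails at once if the bone nut blank is moved by more than 20 mm (distance of bone_nut_1 from where it was at the start of the episode above 0.02 m).
It also fails if it takes over 64 s, if anything falls off the work surface, if the arm or the gripper's body presses on something with over 40 N, if the wrist force passes 120 N, or if a joint passes its speed limit or range.

## Working session

There is one attempt and no reset: what is moved stays moved. The work goes in short steps, Python scripts to look and compute and a shell command to move; the robot and the scene stay as the last step left them, time stands still between calls to the robot, and variables do not carry over. Pictures are saved under pics/ and viewed, at most 10 in all, crops included, and the job is handed in when it is done.

```bash
ls; mkdir -p pics; cat > h.py <<'E'
import numpy as np, cv2
from bench import monitor, cams, ticket, r
def grab(n):
    c=cams.camera(n); np.savez(f'/tmp/{n}.npz',**c); return c
def pts(c):
    H,W=c['z_map'].shape; f=H/2/np.tan(np.radians(c['vfov'])/2)
    u,v=np.meshgrid(np.arange(W),np.arange(H)); z=c['z_map']
    P=np.stack([(u-c['cx'])/f*z,-(v-c['cy'])/f*z,-z,np.ones_like(z)],-1)
    return (P@np.asarray(c['T']).T)[...,:3]
def st():
    s=monitor.read_state()
    for k in('time','ee_pos','eef_rot','ft_force','torque','width','grip_force'): print(k,np.round(s[k],4))
E
python3 - <<'E'
from h import *
st(); print(r.tcp_to_grasp)
for n in('top','scene'):
    c=grab(n); cv2.imwrite(f'pics/{n}0.png',c['pixels']); print(n,c['vfov'],c['cx'],c['cy'],np.round(c['T'],3).tolist(),[k for k in c])
E
```

```text
pics
time 0.0
ee_pos [ 0.2805 -0.5581  0.2218]
eef_rot [ 9.730e-01  2.308e-01 -2.000e-04 -7.000e-04]
ft_force [ 0.2293 -0.4054  0.8883]
torque [0.0406 0.0177 0.0326]
width 0.087
grip_force 0.0
0.0187
top 43.18104920013999 320.4478723907716 231.31988153991583 [[-0.019, 0.982, -0.186, 0.33], [-1.0, -0.021, -0.006, 0.331], [-0.01, 0.186, 0.982, 1.148], [0.0, 0.0, 0.0, 1.0]] ['pixels', 'z_map', 'vfov', 'cx', 'cy', 'T']
scene 57.91514684138918 319.01676879934246 254.1246251420774 [[0.818, 0.433, -0.378, 0.19], [-0.575, 0.607, -0.549, -0.192], [-0.008, 0.667, 0.745, 0.776], [0.0, 0.0, 0.0, 1.0]] ['pixels', 'z_map', 'vfov', 'cx', 'cy', 'T']
```

View pics/top0.png

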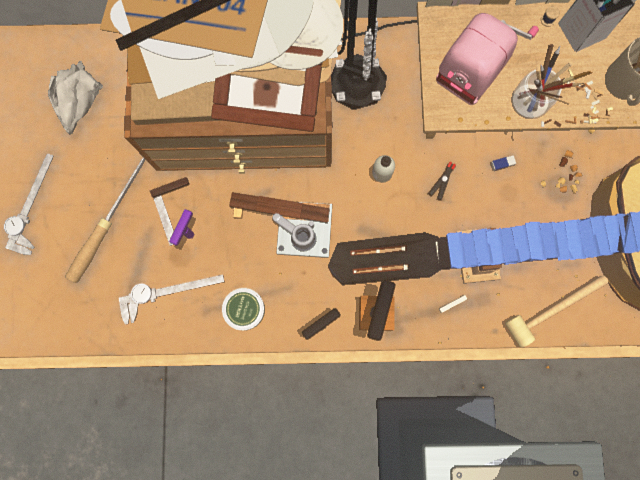

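View pics/scene0.png

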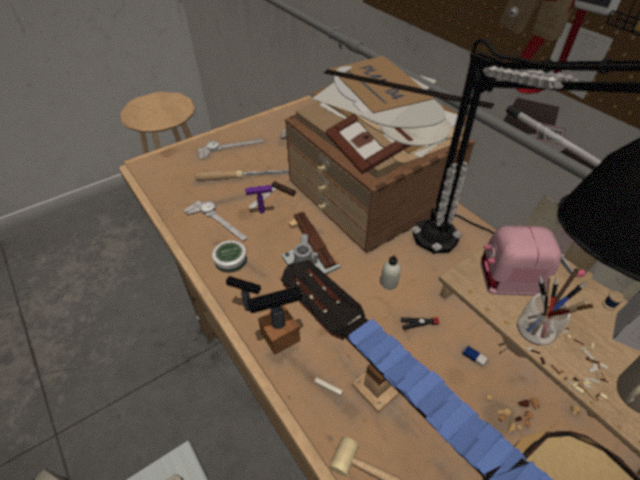

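The top view shows three T-keys. One is a black bar over the wooden stand at (381,310), the second is a shorter black bar at (320,323), and the third is purple at (180,228). The black one in the wooden block is the larger non-purple key, so it fits the description. The clamp collar is at (303,236), with its arm pointing up-left to (278,218). I'll confirm with a crop and measure.

```bash
python3 - <<'E'
from h import *
t=dict(np.load('/tmp/top.npz')); s=dict(np.load('/tmp/scene.npz'))
a=cv2.resize(t['pixels'][180:350,220:420],None,fx=3,fy=3,interpolation=cv2.INTER_CUBIC)
cv2.imwrite('pics/crop1.png',a)
P=pts(t); g=t['pixels'].max(-1)
def bar(lo,hi,box,name,C,Pw,dark=None):
    y0,y1,x0,x1=box; m=np.zeros(g.shape,bool); m[y0:y1,x0:x1]=1
    m&=(Pw[...,2]>lo)&(Pw[...,2]<hi)
    if dark: m&=C['pixels'].max(-1)<dark
    q=Pw[m]; 
    if len(q)<5: print(name,len(q));return
    (c,sz,an)=cv2.minAreaRect(q[:,:2].astype(np.float32)); print(name,len(q),'c',np.round(c,4),'sz',np.round(sz,4),'ang',round(an,1),'med',np.round(np.median(q,0),4),'zmax',q[:,2].max().round(4))
bar(.125,.16,(270,350,350,410),'key bar',t,P)
bar(.08,.13,(300,345,295,345),'small bar',t,P)
bar(.045,.065,(285,340,350,405),'stand top',t,P)
bar(.050,.065,(205,260,265,335),'collar rim',t,P)
bar(.033,.042,(205,260,265,335),'clamp arm',t,P)
bar(.020,.031,(185,225,225,335),'blank',t,P)
bar(.006,.017,(200,262,265,335),'plate',t,P)
bar(.020,.05,(185,262,225,335),'all',t,P)
bar(.01,.3,(230,290,330,450),'neckhead',t,P)
bar(.01,.3,(150,190,365,400),'bottle',t,P)
bar(.02,.05,(285,335,218,268),'tin',t,P)
bar(.01,.3,(220,290,450,600),'neck',t,P)
for v,u in[(310,381),(236,303),(218,278),(260,350),(250,430),(240,500)]: print((u,v),P[v,u].round(4))
Q=pts(s); 
for lo,hi,b,n in[(.125,.16,(280,320,240,310),'key bar S'),(.05,.065,(235,270,280,325),'rim S'),(.02,.03,(205,275,280,345),'blank S')]: bar(lo,hi,b,n,s,Q)
E
```

```text
key bar 901 c [0.3871 0.239 ] sz [0.0245 0.0998] ang 73.2 med [0.3863 0.24   0.1425] zmax 0.1486
small bar 441 c [0.3684 0.3399] sz [0.0178 0.0736] ang 34.5 med [0.3676 0.3396 0.091 ] zmax 0.0969
stand top 601 c [0.3868 0.239 ] sz [0.0602 0.0599] ang 86.6 med [0.3865 0.2537 0.056 ] zmax 0.0632
collar rim 233 c [0.5313 0.3704] sz [0.0394 0.0392] ang 43.5 med [0.532  0.371  0.0587] zmax 0.0636
clamp arm 241 c [0.5425 0.391 ] sz [0.083  0.0506] ang 76.3 med [0.5556 0.4018 0.0379] zmax 0.042
blank 1478 c [0.5846 0.417 ] sz [0.19   0.0445] ang 78.8 med [0.5911 0.4151 0.0259] zmax 0.031
plate 1334 c [0.5483 0.374 ] sz [0.1107 0.1209] ang 3.5 med [0.5314 0.3563 0.0132] zmax 0.017
all 1882 c [0.5614 0.4216] sz [0.19   0.0918] ang 78.8 med [0.5866 0.4053 0.0265] zmax 0.0494
neckhead 4972 c [0.4762 0.2201] sz [0.2158 0.1146] ang 82.4 med [0.4771 0.218  0.0987] zmax 0.1486
bottle 474 c [0.6593 0.2165] sz [0.0391 0.0383] ang 13.9 med [0.6522 0.2189 0.0621] zmax 0.0946
tin 1413 c [0.3998 0.4833] sz [0.0766 0.0756] ang 44.7 med [0.3996 0.4822 0.0327] zmax 0.0395
neck 6392 c [ 0.4866 -0.0357] sz [0.2994 0.1138] ang 87.0 med [ 0.4942 -0.0087  0.1051] zmax 0.1129
(381, 310) [0.3863 0.24   0.1439]
(303, 236) [0.5355 0.3709 0.018 ]
(278, 218) [0.567  0.4165 0.0384]
(350, 260) [0.4759 0.2868 0.1035]
(430, 250) [0.4909 0.1469 0.1011]
(500, 240) [0.5055 0.0248 0.1042]
key bar S 810 c [0.3871 0.2376] sz [0.0255 0.0996] ang 72.6 med [0.3852 0.2346 0.1406] zmax 0.145
rim S 162 c [0.531  0.3691] sz [0.0383 0.0384] ang 55.5 med [0.5295 0.3688 0.0568] zmax 0.0608
blank S 788 c [0.608  0.4111] sz [0.1933 0.1229] ang 57.9 med [0.5917 0.4098 0.0246] zmax 0.0299
```

View pics/crop1.png

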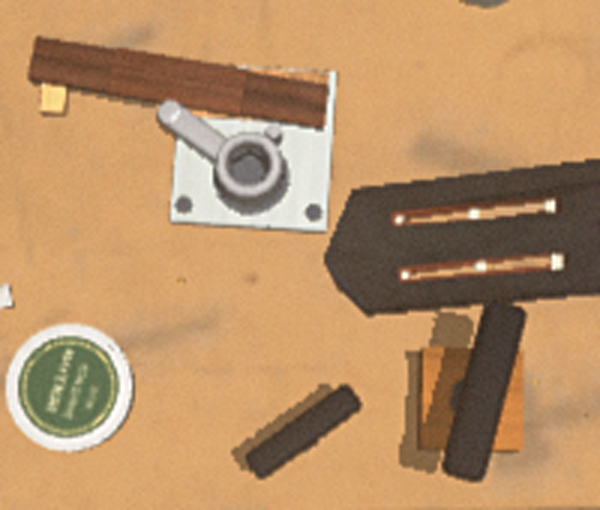

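The crop shows the 100 mm bar over the wooden block. It measures 99.8 x 24.5 mm with its top at 0.142, which matches the key. The other black bar is only 74 x 18 mm, so it is the small look-alike. The fixture, stop pin (crop 273,133) and clamp are clear. Next I move above the key, turning +136.5°.

```bash
python3 -m crank '{"steps":[[[0.8,1,0.2],[0,0,1]],[[0.8,1,0.2],[0,0,1]],[[0.8,1,0.2],[0,0,1]],[[0.8,1,0.2],[0,0,1]],[[0.8,1,0.2],[0,0,1]],[[0.8,1,0],[0,0,1]],[[0.8,1,0],[0,0,1]],[[0.8,1,0],[0,0,1]],[[0.6,1,0],[0,0,1]],[[0,1,0],[0,0,1]]]}' 87 20
python3 -m crank '{"steps":[[[0,1,0],[0,0,1]],[[0,1,0],[0,0,1]],[[0,1,0],[0,0,1]],[[0,1,0],[0,0,1]],[[0,1,0],[0,0,1]],[[0,1,0],[0,0,1]],[[0,1,0],[0,0,1]],[[0,1,0],[0,0,1]],[[0,1,0],[0,0,1]],[[0,1,0],[0,0,1]]]}'
python3 -m crank '{"steps":[[[-0.3,1,0],[0,0,1]],[[-0.3,1,0],[0,0,1]],[[-0.3,1,0],[0,0,1]],[[-0.3,1,0],[0,0,1]],[[-0.3,1,0],[0,0,1]],[[-0.3,1,0],[0,0,1]],[[-0.3,1,0],[0,0,1]],[[-0.3,1,0],[0,0,0.3]],[[-0.3,1,0],[0,0,0]],[[0,0.9,0],[0,0,0]]]}'
python3 -c "
from h import *
st(); print(monitor.read_state()['joint_positions']); c=grab('wrist'); cv2.imwrite('pics/w0.png',c['pixels']); print(c['T'].round(3))"
```

```text
time: 0.93
ee_pos: [0.458, -0.3058, 0.2469]
eef_rot: [0.782, 0.623, 0.001, -0.0]
ft_force: [-1.0, 0.4, 0.3]
width: 0.0867
grip_force: 0.0
time: 1.77
ee_pos: [0.4553, -0.0572, 0.2473]
eef_rot: [0.447, 0.895, -0.0, -0.0]
ft_force: [0.6, 0.6, 0.0]
width: 0.0871
grip_force: 0.0
time: 2.6
ee_pos: [0.3868, 0.1907, 0.2475]
eef_rot: [0.145, 0.989, -0.0, 0.0]
ft_force: [1.6, -0.1, 0.2]
width: 0.0868
grip_force: 0.0
time 2.6
ee_pos [0.3868 0.1907 0.2475]
eef_rot [ 1.455e-01  9.894e-01 -4.000e-04  1.000e-04]
ft_force [ 1.6458 -0.0807  0.1746]
torque [ 0.1051 -0.1682  0.01  ]
width 0.0868
grip_force 0.0
[ 0.38489768 -0.10484368 -0.87091081  1.85889822 -0.08127922  1.35132451
  0.81329567]
[[ 0.288 -0.916 -0.28   0.309]
 [ 0.958  0.275  0.083  0.214]
 [ 0.001 -0.292  0.956  0.409]
 [ 0.     0.     0.     1.   ]]
```

View pics/w0.png

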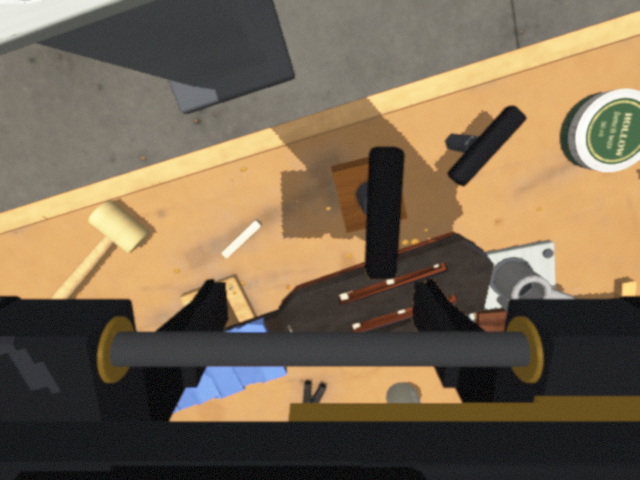

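The wrist view shows the key bar at (384,212), nearly vertical, over the stand. The small bar is at (487,145), the headstock tip near (480,270) and the clamp rim at (530,290).

```bash
python3 -m crank '{"steps":[[[0,1,0],[0,0,0]],[[0,0.95,0],[0,0,0]],[[0,0,-0.5],[0,0,0]]]}'
python3 - <<'E'
from h import *
c=grab('wrist');P=pts(c);st()
m=(P[...,2]>.125)&(P[...,2]<.16)&(c['pixels'].max(-1)<90)&(np.hypot(P[...,0]-.387,P[...,1]-.239)<.07)
m=cv2.morphologyEx(m.astype(np.uint8),cv2.MORPH_OPEN,np.ones((5,5)))>0
q=P[m];print(m.sum(),np.argwhere(m).min(0),np.argwhere(m).max(0),[np.round(v,4) for v in cv2.minAreaRect(q[:,:2].astype(np.float32))],np.median(q[:,2]))
E
```

```text
time: 2.9
ee_pos: [0.3881, 0.2423, 0.2367]
eef_rot: [0.144, 0.99, 0.002, 0.001]
ft_force: [-0.1, 0.0, -0.4]
width: 0.087
grip_force: 0.0
time 2.95
ee_pos [0.3872 0.2395 0.2332]
eef_rot [ 1.445e-01  9.895e-01  2.000e-04 -8.000e-04]
ft_force [-1.1667 -1.8455 -2.5422]
torque [-0.0142 -0.0879  0.0451]
width 0.0871
grip_force 0.0
4338 [167 299] [301 332] [array([0.3857, 0.241 ]), array([0.0239, 0.0985]), np.float64(72.9129)] 0.14104818666619937
```

```bash
python3 -m crank '{"steps":[[[0,0,-1],[0,0,0]],[[0,0,-1],[0,0,0]],[[0,0,-1],[0,0,0]],[[0,0,-1],[0,0,0]],[[0,0,-0.8],[0,0,0]],[[0,0,0],[0,0,0]],[[0,0,0],[0,0,0]]]}'
python3 -m crank '{"steps":[[[0,0,0],[0,0,0]],[[0,0,0],[0,0,0]],[[0,0,0],[0,0,0]],[[0,0,0],[0,0,0]],[[0,0,0],[0,0,0]],[[0,0,0],[0,0,0]],[[0,0,0],[0,0,0]],[[0,0,0],[0,0,0]]]}' 0 45
```

```text
time: 3.53
ee_pos: [0.3878, 0.2371, 0.1149]
eef_rot: [0.146, 0.989, -0.0, -0.001]
ft_force: [0.9, -0.5, -0.1]
width: 0.0869
grip_force: 0.0
time: 4.2
ee_pos: [0.3882, 0.2378, 0.1151]
eef_rot: [0.146, 0.989, 0.0, 0.0]
ft_force: [-0.0, -0.6, -0.1]
width: 0.0416
grip_force: 0.0
```

```bash
python3 -m crank '{"steps":[[[0,0,0],[0,0,0]],[[0,0,0],[0,0,0]],[[0,0,0],[0,0,0]],[[0,0,0],[0,0,0]],[[0,0,0],[0,0,0]],[[0,0,0],[0,0,0]],[[0,0,0],[0,0,0]]]}'
python3 -m crank '{"steps":[[[0,0,0.4],[0,0,0]],[[0,0,0.6],[0,0,0]],[[0,0,1],[0,0,0]],[[0,0,1],[0,0,0]],[[0,0,1],[0,0,0]],[[0,0,0.6],[0,0,0]],[[0,0,0],[0,0,0]]]}'
```

```text
time: 4.78
ee_pos: [0.3882, 0.2378, 0.115]
eef_rot: [0.146, 0.989, 0.0, -0.0]
ft_force: [1.1, 0.7, -0.7]
width: 0.0235
grip_force: 44.9
time: 5.37
ee_pos: [0.3892, 0.2387, 0.2333]
eef_rot: [0.146, 0.989, 0.001, 0.002]
ft_force: [0.9, 1.3, -4.9]
width: 0.0235
grip_force: 44.9
```

```bash
python3 -m crank '{"steps":[[[0.5,0.5,0],[0,0,0]],[[0.9,0.83,0],[0,0,0]],[[0.9,0.83,0],[0,0,0]],[[0.9,0.83,0],[0,0,0]],[[0.9,0.83,0],[0,0,0]],[[0.9,0.83,0],[0,0,0]],[[0.7,0.6,-0.4],[0,0,0]],[[0,0,-0.4],[0,0,0]],[[0,0,0],[0,0,0]],[[0,0,0],[0,0,0]]]}'
cat > m.py <<'E'
from h import *
def run(tag):
    st()
    for n in('top','scene'):
        c=grab(n);P=pts(c);d=np.hypot(P[...,0]-.531,P[...,1]-.37)
        m=(P[...,2]>.145)&(P[...,2]<.26)&(c['pixels'].max(-1)<70)&(d<.08)
        z=np.median(P[m][:,2]); m&=abs(P[...,2]-z)<.008
        q=P[m].astype(np.float32);print(n,m.sum(),z,[np.round(v,4) for v in cv2.minAreaRect(q[:,:2])])
        m=(P[...,2]>.053)&(P[...,2]<.064)&(d<.03);q=P[m]
        if len(q)>20: print(' rim',len(q),[np.round(v,4) for v in cv2.minAreaRect(q[:,:2].astype(np.float32))])
        if n=='scene':
            a=c['pixels'][200:290,250:360]; cv2.imwrite(f'pics/s_{tag}.png',cv2.resize(a,None,fx=6,fy=6,interpolation=cv2.INTER_CUBIC))
E
python3 -c "
import m; m.run('a')"
```

```text
time: 6.2
ee_pos: [0.5296, 0.3685, 0.2085]
eef_rot: [0.146, 0.989, -0.001, -0.001]
ft_force: [0.3, -0.3, -3.5]
width: 0.0237
grip_force: 45.0
time 6.2
ee_pos [0.5296 0.3685 0.2085]
eef_rot [ 1.458e-01  9.893e-01 -9.000e-04 -1.300e-03]
ft_force [ 0.3175 -0.2781 -3.5498]
torque [ 0.0924 -0.088   0.0355]
width 0.0237
grip_force 44.9626Traceback (most recent call last):
  File "<string>", line 2, in <module>
    import m; m.run('a')
              ~~~~~^^^^^
  File "m.py", line 8, in run
    q=P[m].astype(np.float32);print(n,m.sum(),z,[np.round(v,4) for v in cv2.minAreaRect(q[:,:2])])
                                                                        ~~~~~~~~~~~~~~~^^^^^^^^^
cv2.error: OpenCV(4.12.0) /io/opencv/modules/imgproc/src/convhull.cpp:143: error: (-215:Assertion failed) total >= 0 && (depth == CV_32F || depth == CV_32S) in function 'convexHull'
```

```bash
cat > m.py <<'E'
from h import *
def run(tag):
    st()
    c=grab('scene');P=pts(c);d=np.hypot(P[...,0]-.531,P[...,1]-.37)
    cam=np.asarray(c['T'])[:2,3]; w=np.array([.531,.37])-cam; w/=np.linalg.norm(w); n=np.array([-w[1],w[0]])
    print('view dir',w.round(3))
    for lo in np.arange(.06,.2,.01):
        m=(P[...,2]>lo)&(P[...,2]<lo+.01)&(d<.03)
        if m.sum()<15: continue
        q=P[m][:,:2]-[.531,.37]; a=q@n; b=q@w
        print(round(lo,3),m.sum(),'lat',a.min().round(4),a.max().round(4),'mid',((a.min()+a.max())/2).round(4),'near',np.percentile(b,5).round(4))
    m=(P[...,2]>.053)&(P[...,2]<.064)&(d<.03);q=P[m][:,:2]
    if len(q)>20: 
        print(' rim',len(q),[np.round(v,4) for v in cv2.minAreaRect(q.astype(np.float32))]); q=q-[.531,.37]; print(((q@n).min()+(q@n).max())/2, ((q@w).min()+(q@w).max())/2)
    a=c['pixels'][170:280,235:365]; cv2.imwrite(f'pics/s_{tag}.png',cv2.resize(a,None,fx=5,fy=5,interpolation=cv2.INTER_CUBIC))
    c=grab('wrist');P=pts(c);m=np.hypot(P[...,0]-.53,P[...,1]-.369)<.07
    s=monitor.read_state()['ee_pos'][2]+.0187+.011
    m&=(abs(P[...,2]-s)<.012)&(c['pixels'].max(-1)<90); m[310:]=0
    q=P[m]
    if len(q)>50: print('wrist bar',len(q),np.median(q[:,2]),[np.round(v,4) for v in cv2.minAreaRect(q[:,:2].astype(np.float32))])
E
python3 -c "
import m; m.run('a')"
```

```text
time 6.25
ee_pos [0.53   0.3685 0.2097]
eef_rot [ 1.460e-01  9.893e-01 -5.000e-04 -5.000e-04]
ft_force [ 0.6037  0.3083 -3.6791]
torque [ 0.1216 -0.1495 -0.0201]
width 0.0235
grip_force 44.9626
view dir [0.519 0.854]
0.12 16 lat -0.0105 -0.0013 mid -0.0059 near -0.0136
 rim 118 [array([0.5325, 0.3684]), array([0.0384, 0.0364]), np.float64(48.6017)]
-0.0016840997207236228 -0.000579269894307571
wrist bar 6895 0.23610267920829756 [array([0.5013, 0.3785]), array([0.0433, 0.0441]), np.float64(71.3776)]
```

View pics/s_a.png

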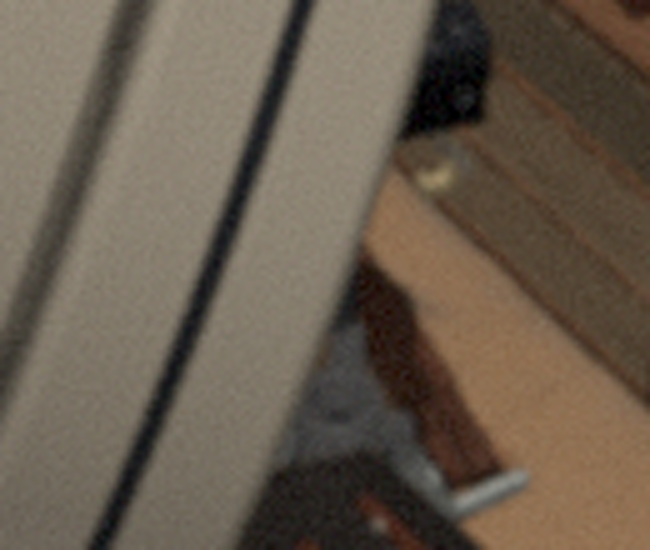

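The arm hides the clamp from the scene camera, so the wrist view has to do.

```bash
python3 -c "
from h import *
c=np.load('/tmp/wrist.npz'); cv2.imwrite('pics/w1.png',c['pixels']); print(c['vfov'],c['cx'],c['cy'],c['T'].round(3))"
```

```text
64.50749509099465 319.7921909107447 237.45478078876883 [[ 0.289 -0.916 -0.28   0.452]
 [ 0.957  0.277  0.083  0.392]
 [ 0.002 -0.292  0.957  0.372]
 [ 0.     0.     0.     1.   ]]
```

View pics/w1.png

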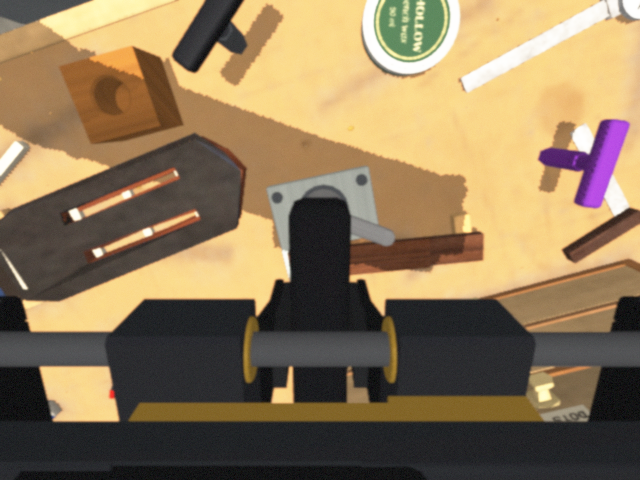

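The wrist view shows the bar's near end at (322,198) hiding the bore at about (325,195). The arm points to (390,238). I'll shift 5 cm forward so the bore is seen almost straight down.

```bash
python3 -m crank '{"steps":[[[0.6,-0.2,0],[0,0,0]],[[0.7,-0.2,-0.5],[0,0,0]],[[0.6,-0.18,-0.5],[0,0,0]],[[0,0,0],[0,0,0]],[[0,0,0],[0,0,0]],[[0,0,0],[0,0,0]]]}'
cat > w.py <<'E'
from h import *
s=monitor.read_state(); tcp=np.array(s['ee_pos']); 
c=grab('wrist');P=pts(c)
tcp=(tcp+np.array(monitor.read_state()['ee_pos']))/2
qx,qy=s['eef_rot'][:2]; psi=2*np.arctan2(qy,qx); ex=np.array([np.cos(psi),np.sin(psi)]); ey=np.array([ex[1],-ex[0]])
print('tcp',tcp.round(4),'psi',np.degrees(psi).round(2))
d=np.hypot(P[...,0]-.531,P[...,1]-.37)
m=(abs(P[...,2]-.058)<.006)&(d<.028)
q=P[m][:,:2]; print('rim',m.sum(),np.argwhere(m).min(0),np.argwhere(m).max(0),'z',np.median(P[m][:,2]),[np.round(v,4) for v in cv2.minAreaRect(q.astype(np.float32))],[np.round(v,4) for v in cv2.minEnclosingCircle(q.astype(np.float32))])
m=(abs(P[...,2]-(tcp[2]+.0187+.011))<.012)&(c['pixels'].max(-1)<90); m[270:]=0
q=P[m]; t=q[:,:2]-tcp[:2]; a=t@ex; b=t@ey
print('bar',m.sum(),'z',np.median(q[:,2]),'along',a.min().round(4),a.max().round(4),'across',b.min().round(4),b.max().round(4))
E
python3 - <<'E'
from w import *
v,u=np.argwhere((abs(P[...,2]-.058)<.006)&(d<.028)).mean(0).astype(int)
a=c['pixels'][v-25:v+25,u-33:u+33]; a=cv2.resize(a,None,fx=10,fy=10,interpolation=cv2.INTER_CUBIC)
cv2.imwrite('pics/bore.png',cv2.normalize(a,None,0,255,cv2.NORM_MINMAX)); print(u,v)
E
```

```text
time: 6.85
ee_pos: [0.5777, 0.3549, 0.1861]
eef_rot: [0.146, 0.989, 0.0, 0.0]
ft_force: [-0.6, 0.7, -4.3]
width: 0.0235
grip_force: 45.0
tcp [0.5776 0.3551 0.1862] psi 163.2
rim 1298 [138 296] [192 349] z 0.05715011411827087 [array([0.531 , 0.3723]), array([0.0401, 0.0401]), np.float64(65.1433)] [array([0.5311, 0.3722]), np.float64(0.0205)]
bar 4053 z 0.21169955787029007 along 0.026 0.0526 across -0.012 0.0119
322 165
```

View pics/bore.png

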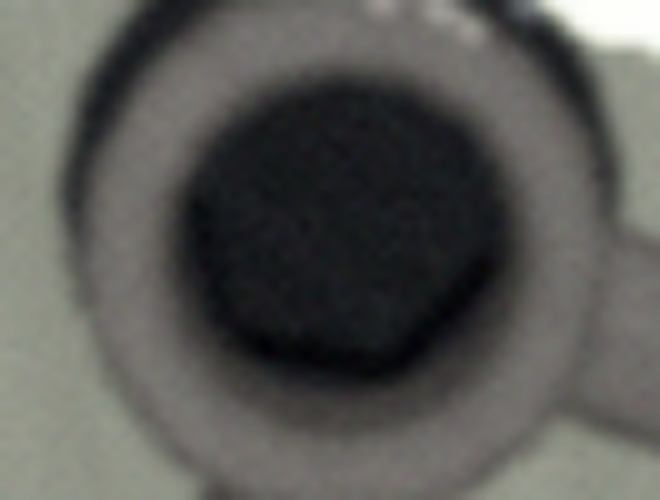

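The crop shows the bore with the hex edge visible at lower right, from (385,370) to (490,270), and at the bottom, from (250,350) to (385,370). That puts the socket edges at about 1° (mod 60) in world, and the key's at 13°. I'll turn about -12° and go over the bore.

```bash
python3 -m crank '{"steps":[[[-0.6,0.2,0],[0,0,-0.8]],[[-0.6,0.2,0],[0,0,-0.8]],[[-0.59,0.22,0],[0,0,-0.8]],[[0,0,0],[0,0,0]],[[0,0,-0.5],[0,0,0]],[[0,0,-0.5],[0,0,0]],[[0,0,0],[0,0,0]],[[0,0,0],[0,0,0]],[[0,0,0],[0,0,0]]]}'
python3 -c "
from h import *
st()"
```

```text
time: 7.65
ee_pos: [0.5338, 0.3697, 0.1597]
eef_rot: [0.249, 0.969, -0.0, -0.0]
ft_force: [0.6, -0.7, -4.3]
width: 0.0235
grip_force: 45.0
time 7.65
ee_pos [0.5338 0.3697 0.1597]
eef_rot [ 2.490e-01  9.685e-01 -1.000e-04 -3.000e-04]
ft_force [ 0.6015 -0.6773 -4.3158]
torque [ 0.0146 -0.1758 -0.0246]
width 0.0235
grip_force 44.9628
```

```bash
python3 -m crank '{"steps":[[[-0.03,0.03,0],[0,0,0]],[[0,0,-0.06],[0,0,0]],[[0,0,-0.06],[0,0,0]],[[0,0,-0.04],[0,0,0]],[[0,0,0],[0,0,0]]]}'
python3 -m crank '{"steps":[[[0,0,-0.04],[0,0,0]],[[0,0,0],[0,0,0]]]}'
python3 -m crank '{"steps":[[[0,0,-0.04],[0,0,0]],[[0,0,0],[0,0,0]]]}'
```

```text
time: 8.07
ee_pos: [0.5327, 0.3707, 0.1558]
eef_rot: [0.249, 0.969, -0.0, -0.0]
ft_force: [0.8, 0.1, -3.1]
width: 0.0238
grip_force: 45.0
time: 8.23
ee_pos: [0.5327, 0.3708, 0.1549]
eef_rot: [0.249, 0.969, -0.0, -0.0]
ft_force: [-0.4, -0.0, -3.8]
width: 0.0235
grip_force: 45.0
time: 8.4
ee_pos: [0.5327, 0.3708, 0.1539]
eef_rot: [0.249, 0.969, -0.0, -0.0]
ft_force: [-0.1, -0.3, -3.1]
width: 0.0234
grip_force: 45.0
```

```bash
for i in 1 2; do python3 -m crank '{"steps":[[[0,0,-0.04],[0,0,0]],[[0,0,0],[0,0,0]]]}' | grep -E "pos|ft"; done
python3 -m crank '{"steps":[[[0,0,-0.04],[0,0,0]],[[0,0,0],[0,0,0]]]}' | grep -E "pos|ft"; python3 -c "
from h import *
st()"
```

```text
ee_pos: [0.5327, 0.3708, 0.1529]
ft_force: [-0.0, 0.2, -4.9]
ee_pos: [0.5327, 0.3708, 0.1519]
ft_force: [0.5, 0.3, -4.4]
ee_pos: [0.5327, 0.3708, 0.1509]
ft_force: [0.3, -0.1, -3.8]
time 8.9
ee_pos [0.5327 0.3708 0.1509]
eef_rot [ 2.488e-01  9.686e-01 -0.000e+00 -1.000e-04]
ft_force [ 0.2555 -0.139  -3.7928]
torque [ 0.0722 -0.2    -0.0019]
width 0.0237
grip_force 44.9624
```

No contact yet, and the foot should already be below the rim. I'll continue gently.

```bash
python3 -m crank '{"steps":[[[0,0,-0.04],[0,0,0]],[[0,0,-0.04],[0,0,0]],[[0,0,0],[0,0,0]]]}' | grep -E "pos|ft"; python3 -m crank '{"steps":[[[0,0,-0.04],[0,0,0]],[[0,0,-0.04],[0,0,0]],[[0,0,0],[0,0,0]]]}' | grep -E "pos|ft"
```

```text
ee_pos: [0.5326, 0.3707, 0.1488]
ft_force: [0.4, -0.2, -4.9]
ee_pos: [0.5327, 0.3707, 0.1468]
ft_force: [0.7, -0.3, -3.1]
```

```bash
python3 -m crank '{"steps":[[[0,0,-0.04],[0,0,0]],[[0,0,-0.04],[0,0,0]],[[0,0,0],[0,0,0]]]}' | grep -E "pos|ft"; python3 -c "
from h import *
st()"
```

```text
ee_pos: [0.5327, 0.3707, 0.1448]
ft_force: [-0.1, 0.1, -4.2]
time 9.65
ee_pos [0.5327 0.3707 0.1448]
eef_rot [ 2.488e-01  9.686e-01 -1.000e-04 -1.000e-04]
ft_force [-0.0989  0.109  -4.1665]
torque [ 0.0987 -0.1049  0.0376]
width 0.0236
grip_force 44.9624
```

```bash
python3 -m crank '{"steps":[[[0,0,-0.08],[0,0,0]],[[0,0,-0.08],[0,0,0]],[[0,0,-0.08],[0,0,0]],[[0,0,-0.08],[0,0,0]],[[0,0,0],[0,0,0]]]}' | grep -E "pos|ft";python3 -m crank '{"steps":[[[0,0,-0.06],[0,0,0]],[[0,0,-0.06],[0,0,0]],[[0,0,0],[0,0,0]]]}' | grep -E "pos|ft"
```

```text
ee_pos: [0.5326, 0.3707, 0.1365]
ft_force: [0.1, 0.2, -3.5]
ee_pos: [0.5327, 0.3707, 0.1338]
ft_force: [0.3, -0.5, -4.0]
```

```bash
for i in 1; do python3 -m crank '{"steps":[[[0,0,-0.04],[0,0,0]],[[0,0,0],[0,0,0]]]}' | grep -E "pos|ft"; done;  python3 -m crank '{"steps":[[[0,0,-0.04],[0,0,0]],[[0,0,0],[0,0,0]]]}' | grep -E "pos|ft"; python3 -m crank '{"steps":[[[0,0,-0.04],[0,0,0]],[[0,0,0],[0,0,0]]]}' | grep -E "pos|ft"
```

```text
ee_pos: [0.5327, 0.3708, 0.1329]
ft_force: [-0.2, -0.8, -3.9]
ee_pos: [0.5327, 0.3708, 0.1319]
ft_force: [1.0, 0.6, -3.4]
ee_pos: [0.5327, 0.3708, 0.1309]
ft_force: [0.4, 0.5, -4.2]
```

```bash
python3 -m crank '{"steps":[[[0,0,-0.04],[0,0,0]],[[0,0,0],[0,0,0]]]}' | grep -E "pos|ft"; python3 -m crank '{"steps":[[[0,0,-0.03],[0,0,0]],[[0,0,0],[0,0,0]]]}' | grep -E "pos|ft"
```

```text
ee_pos: [0.5327, 0.3708, 0.1299]
ft_force: [0.6, 0.3, -3.4]
ee_pos: [0.5327, 0.3708, 0.1292]
ft_force: [-0.4, -0.3, -4.5]
```

```bash
python3 -m crank '{"steps":[[[0,0,-0.03],[0,0,0]],[[0,0,0],[0,0,0]]]}' | grep -E "pos|ft"; python3 -m crank '{"steps":[[[0,0,-0.03],[0,0,0]],[[0,0,0],[0,0,0]]]}' | grep -E "pos|ft"
```

```text
ee_pos: [0.5327, 0.3708, 0.1284]
ft_force: [0.3, -0.3, -3.4]
ee_pos: [0.5327, 0.3708, 0.1277]
ft_force: [-0.6, -0.8, -3.4]
```

```bash
python3 -m crank '{"steps":[[[0,0,-0.03],[0,0,0]],[[0,0,0],[0,0,0]]]}' | grep -E "pos|ft"; python3 -m crank '{"steps":[[[0,0,-0.03],[0,0,0]],[[0,0,0],[0,0,0]]]}' | grep -E "pos|ft"
```

```text
ee_pos: [0.5327, 0.3708, 0.1269]
ft_force: [-0.3, 0.4, -3.8]
ee_pos: [0.5327, 0.3708, 0.1262]
ft_force: [-0.1, 0.2, -4.1]
```

```bash
python3 -m crank '{"steps":[[[0,0,-0.03],[0,0,0]],[[0,0,0],[0,0,0]]]}' | grep -E "pos|ft"; python3 -m crank '{"steps":[[[0,0,-0.03],[0,0,0]],[[0,0,0],[0,0,0]]]}' | grep -E "pos|ft"
```

```text
ee_pos: [0.5327, 0.3708, 0.1254]
ft_force: [-0.8, 0.2, -3.6]
ee_pos: [0.5327, 0.3708, 0.1247]
ft_force: [0.1, -0.0, -4.1]
```

The foot is already 4 mm below the socket edge with no force, so the angle read from the picture was right. On down to the floor.

```bash
python3 -m crank '{"steps":[[[0,0,-0.05],[0,0,0]],[[0,0,-0.05],[0,0,0]],[[0,0,-0.05],[0,0,0]],[[0,0,0],[0,0,0]]]}' | grep -E "pos|ft"; python3 -m crank '{"steps":[[[0,0,-0.05],[0,0,0]],[[0,0,-0.05],[0,0,0]],[[0,0,-0.05],[0,0,0]],[[0,0,0],[0,0,0]]]}' | grep -E "pos|ft"
```

```text
ee_pos: [0.5326, 0.3707, 0.1207]
ft_force: [0.2, -0.5, -4.3]
ee_pos: [0.5326, 0.3707, 0.117]
ft_force: [-0.7, 0.3, -3.5]
```

```bash
python3 -m crank '{"steps":[[[0,0,-0.03],[0,0,0]],[[0,0,-0.03],[0,0,0]],[[0,0,0],[0,0,0]]]}' | grep -E "pos|ft"; python3 -m crank '{"steps":[[[0,0,-0.03],[0,0,0]],[[0,0,-0.02],[0,0,0]],[[0,0,0],[0,0,0]]]}' | grep -E "pos|ft"
```

```text
ee_pos: [0.5327, 0.3708, 0.1157]
ft_force: [-0.3, -0.5, -3.4]
ee_pos: [0.5327, 0.3708, 0.1144]
ft_force: [-0.3, 0.0, -4.3]
```

```bash
python3 -m crank '{"steps":[[[0,0,-0.03],[0,0,0]],[[0,0,0],[0,0,0]]]}' | grep -E "pos|ft"; python3 -m crank '{"steps":[[[0,0,-0.03],[0,0,0]],[[0,0,0],[0,0,0]]]}' | grep -E "pos|ft"; python3 -c "
from h import *
st();print(monitor.read_state()['joint_positions'])"
```

```text
ee_pos: [0.5327, 0.3708, 0.1137]
ft_force: [-0.1, -0.6, -3.3]
ee_pos: [0.5328, 0.3709, 0.1133]
ft_force: [-1.4, -0.6, -2.8]
time 13.65
ee_pos [0.5328 0.3709 0.1133]
eef_rot [2.488e-01 9.686e-01 2.000e-04 2.000e-04]
ft_force [-1.4487 -0.5851 -2.8371]
torque [ 0.0126 -0.1754 -0.0341]
width 0.0235
grip_force 44.9584
[-0.08236399  0.60550048 -0.83953722  1.48707123  0.46204062  1.25518782
  0.09055269]
```

The key is seated: TCP z 0.113 puts the foot at about 0.018. The arm is about 63° open (52° against -11°). Now I turn clockwise, with slight orbit compensation.

```bash
python3 -m crank '{"steps":[[[0,0,0.02],[0,0,0]],[[0,0,0],[0,0,0]],[[0,0,0],[0,0,-0.5]],[[0,0,0],[0,0,-0.5]],[[0,0,0],[0,0,-0.5]],[[0,0,0],[0,0,-0.5]],[[0,0,0],[0,0,0]]]}' - 60| grep -E "pos|ft|rot"; python3 -c "
from h import *
st()"
```

```text
ee_pos: [0.5326, 0.3706, 0.1134]
eef_rot: [0.333, 0.943, -0.0, 0.0]
ft_force: [0.1, -0.2, -3.3]
time 14.2333
ee_pos [0.5326 0.3706 0.1134]
eef_rot [ 3.331e-01  9.429e-01 -3.000e-04  0.000e+00]
ft_force [ 0.0565 -0.181  -3.2542]
torque [-0.1854 -0.1042  0.1193]
width 0.0233
grip_force 59.9616
```

```bash
python3 -m crank '{"steps":[[[-0.005,0,0],[0,0,-0.5]],[[-0.005,0,0],[0,0,-0.5]],[[-0.005,0,0],[0,0,-0.5]],[[-0.005,0,0],[0,0,-0.5]],[[-0.005,0,0],[0,0,-0.5]],[[-0.005,0,0],[0,0,-0.5]],[[0,0,0],[0,0,0]]]}' | grep -E "pos|ft|rot"; python3 -c "
from h import *
st()"
```

```text
ee_pos: [0.5321, 0.3706, 0.1134]
eef_rot: [0.453, 0.892, -0.0, 0.0]
ft_force: [1.4, -0.7, -5.3]
time 14.8167
ee_pos [0.5321 0.3706 0.1134]
eef_rot [ 4.528e-01  8.916e-01 -1.000e-04  2.000e-04]
ft_force [ 1.4371 -0.7427 -5.3172]
torque [-0.1661 -0.3971  0.1136]
width 0.0235
grip_force 59.9747
```

```bash
python3 -m crank '{"steps":[[[-0.004,-0.003,0],[0,0,-0.5]],[[-0.004,-0.003,0],[0,0,-0.5]],[[-0.004,-0.003,0],[0,0,-0.5]],[[-0.004,-0.003,0],[0,0,-0.5]],[[-0.004,-0.003,0],[0,0,-0.5]],[[-0.004,-0.003,0],[0,0,-0.5]],[[0,0,0],[0,0,0]]]}' | grep -E "pos|ft|rot"; python3 -c "
from h import *
st()"
```

```text
ee_pos: [0.5317, 0.3704, 0.1134]
eef_rot: [0.565, 0.825, 0.0, 0.0]
ft_force: [2.4, 0.2, -6.3]
time 15.4
ee_pos [0.5317 0.3704 0.1134]
eef_rot [5.649e-01 8.252e-01 3.000e-04 2.000e-04]
ft_force [ 2.3677  0.1883 -6.3383]
torque [ 0.1564 -0.8151  0.1065]
width 0.0235
grip_force 60.0153
```

```bash
python3 -m crank '{"steps":[[[0.005,0,0],[0,0,-0.5]],[[0.005,0,0],[0,0,-0.5]],[[0.005,-0.003,0],[0,0,-0.5]],[[0.005,-0.003,0],[0,0,-0.5]],[[0,-0.003,0],[0,0,-0.5]],[[0,-0.003,0],[0,0,-0.5]],[[0,0,0],[0,0,0]]]}' | grep -E "pos|ft|rot"; python3 -c "
from h import *
st()"
```

```text
ee_pos: [0.5317, 0.3703, 0.1134]
eef_rot: [0.667, 0.745, 0.0, -0.0]
ft_force: [2.5, 1.0, -6.3]
time 15.9833
ee_pos [0.5317 0.3703 0.1134]
eef_rot [ 6.674e-01  7.447e-01  1.000e-04 -1.000e-04]
ft_force [ 2.4677  1.0144 -6.3023]
torque [ 0.2609 -0.404   0.1273]
width 0.0235
grip_force 59.9883
```

```bash
python3 -m crank '{"steps":[[[0,0,0],[0,0,-0.5]],[[0,0,0],[0,0,-0.5]],[[0,0,0],[0,0,0]]]}' | grep -E "pos|ft|rot"; python3 -c "
from h import *
st()"; python3 -m crank '{"steps":[[[0,0,0],[0,0,-0.4]],[[0,0,0],[0,0,-0.4]],[[0,0,0],[0,0,0]]]}' | grep -E "pos|ft|rot"; python3 -c "
from h import *
st()"
```

```text
ee_pos: [0.5316, 0.3703, 0.1134]
eef_rot: [0.699, 0.715, -0.0, -0.0]
ft_force: [1.4, 0.9, -7.3]
time 16.2333
ee_pos [0.5316 0.3703 0.1134]
eef_rot [ 6.991e-01  7.150e-01 -0.000e+00 -1.000e-04]
ft_force [ 1.388   0.8945 -7.2833]
torque [ 0.2938 -0.3505  0.1167]
width 0.0232
grip_force 59.9836
ee_pos: [0.5316, 0.3703, 0.1134]
eef_rot: [0.723, 0.69, -0.0, -0.0]
ft_force: [0.7, 1.7, -6.5]
time 16.4833
ee_pos [0.5316 0.3703 0.1134]
eef_rot [ 7.234e-01  6.905e-01 -1.000e-04 -2.000e-04]
ft_force [ 0.6706  1.7349 -6.5499]
torque [ 0.3109 -0.2545  0.1869]
width 0.0238
grip_force 59.9826
```

```bash
for i in 1; do python3 -m crank '{"steps":[[[0,0,0],[0,0,-0.4]],[[0,0,0],[0,0,0]]]}' | grep -E "rot"; python3 -c "
from h import *
print(monitor.read_state()['torque'])"; done; python3 -m crank '{"steps":[[[0,0,0],[0,0,-0.4]],[[0,0,0],[0,0,0]]]}' | grep -E "rot"; python3 -c "
from h import *
print(monitor.read_state()['torque'])"
```

```text
eef_rot: [0.735, 0.678, -0.0, -0.0]
[ 0.33322218 -0.19221925  0.26808973]
eef_rot: [0.747, 0.665, -0.0, -0.0]
[ 0.40885145 -0.19419238  0.33771193]
```

```bash
python3 -m crank '{"steps":[[[0,0,0],[0,0,-0.4]],[[0,0,0],[0,0,0]]]}' | grep -E "rot"; python3 -c "
from h import *
st()
c=grab('top');s=grab('scene')
a=c['pixels'][180:290,240:350]; b=s['pixels'][205:315,250:360]
cv2.imwrite('pics/end1.png',cv2.resize(np.hstack([a,b]),None,fx=3.5,fy=3.5,interpolation=cv2.INTER_CUBIC))"
```

```text
eef_rot: [0.759, 0.652, -0.0, -0.0]
time 16.9833
ee_pos [0.5316 0.3703 0.1135]
eef_rot [ 7.585e-01  6.516e-01 -0.000e+00 -1.000e-04]
ft_force [ 0.6065  1.6586 -5.8936]
torque [ 0.3788 -0.0519  0.5653]
width 0.0236
grip_force 60.1154
```

View pics/end1.png

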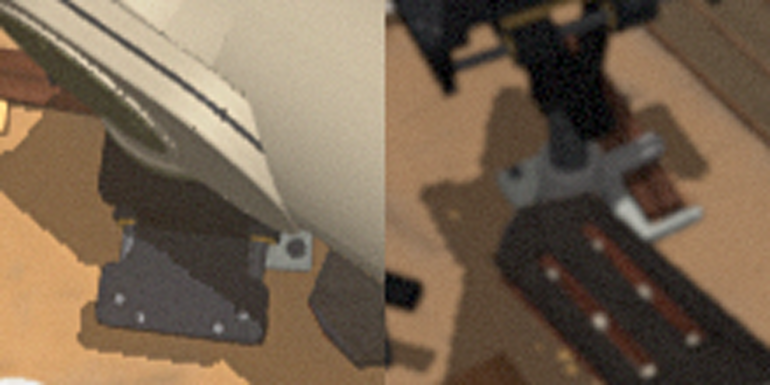

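The right half (scene camera) shows the arm lying across the blank toward (655,150), with the key in the collar. The torque rise to 0.57 N m says it is at the stop. I'll check the angle by depth.

```bash
python3 -c "
from h import *
s=dict(np.load('/tmp/scene.npz'));P=pts(s);px=s['pixels'].astype(int)
d=P[...,:2]-[.5312,.3700];R=np.hypot(d[...,0],d[...,1])
m=(P[...,2]>.033)&(P[...,2]<.041)&(R>.03)&(R<.075)&(px.max(-1)-px.min(-1)<40)
a=np.degrees(np.arctan2(d[...,1],d[...,0]))[m]
print(m.sum(),np.histogram(a,bins=np.arange(-60,80,10)))
k=m&(abs(np.degrees(np.arctan2(d[...,1],d[...,0]))+11)<25);q=P[k][:,:2].astype(np.float32)
print(k.sum(),[np.round(v,4) for v in cv2.minAreaRect(q)],np.degrees(np.arctan2(*(q.mean(0)-[.5312,.37])[::-1])))
"
```

```text
96 (array([ 0,  1,  3,  1, 29, 48, 14,  0,  0,  0,  0,  0,  0]), array([-60, -50, -40, -30, -20, -10,   0,  10,  20,  30,  40,  50,  60,
        70]))
93 [array([0.5768, 0.3653]), array([0.044 , 0.0208]), np.float64(6.5999)] -6.761420755444092
```

```bash
python3 -m crank '{"steps":[[[0,0,0],[0,0,-0.4]],[[0,0,0],[0,0,0]]]}' | grep -E "rot"; python3 -c "
from h import *
print(monitor.read_state()['torque'])"; python3 -m crank '{"steps":[[[0,0,0],[0,0,-0.4]],[[0,0,0],[0,0,0]],[[0,0,0],[0,0,0]],[[0,0,0],[0,0,0]]]}' | grep -E "rot|pos"; python3 -c "
from h import *
print(monitor.read_state()['torque'])
s=grab('scene');P=pts(s);px=s['pixels'].astype(int)
d=P[...,:2]-[.5312,.3700];R=np.hypot(d[...,0],d[...,1])
m=(P[...,2]>.033)&(P[...,2]<.041)&(R>.03)&(R<.075)&(px.max(-1)-px.min(-1)<40)&(abs(np.degrees(np.arctan2(d[...,1],d[...,0]))+11)<25);q=P[m][:,:2].astype(np.float32)
print(m.sum(),cv2.minAreaRect(q),np.degrees(np.arctan2(*(q.mean(0)-[.5312,.37])[::-1])))
"
```

```text
eef_rot: [0.77, 0.638, -0.0, -0.0]
[0.46674045 0.02099022 0.54870507]
ee_pos: [0.5317, 0.3702, 0.1136]
eef_rot: [0.781, 0.625, -0.0, -0.0]
[0.47492608 0.14876195 0.56077614]
91 ((0.580310046672821, 0.3653019666671753), (0.01844259910285473, 0.04059645161032677), 87.31251525878906) -6.8741777725878235
```

The arm angle didn't change and the torque has levelled off, so it is home. I'll unload slightly, release and lift.

```bash
python3 -m crank '{"steps":[[[0,0,0],[0,0,0.3]],[[0,0,0],[0,0,0]],[[0,0,0],[0,0,0]]]}' | grep -E "rot|ft"; python3 -m crank '{"steps":[[[0,0,0],[0,0,0]],[[0,0,0],[0,0,0]],[[0,0,0],[0,0,0]],[[0,0,0],[0,0,0]],[[0,0,0],[0,0,0]],[[0,0,0],[0,0,0]],[[0,0,0],[0,0,0]],[[0,0,0],[0,0,0]]]}' 55 60; python3 -m crank '{"steps":[[[0,0,0.3],[0,0,0]],[[0,0,0.6],[0,0,0]],[[0,0,1],[0,0,0]],[[0,0,1],[0,0,0]],[[0,0,1],[0,0,0]],[[0,0,1],[0,0,0]],[[0,0,0],[0,0,0]],[[0,0,0],[0,0,0]]]}'
```

```text
eef_rot: [0.773, 0.634, -0.0, -0.0]
ft_force: [-0.0, 1.5, -5.1]
time: 18.55
ee_pos: [0.5319, 0.37, 0.1136]
eef_rot: [0.773, 0.634, 0.0, 0.0]
ft_force: [0.4, -0.8, 0.1]
width: 0.054
grip_force: 0.0
time: 19.22
ee_pos: [0.5323, 0.3707, 0.2382]
eef_rot: [0.773, 0.634, 0.002, 0.0]
ft_force: [-0.1, -0.9, -0.9]
width: 0.0548
grip_force: 0.0
```

```bash
python3 -m crank '{"steps":[[[-0.3,-1,0],[0,0,0]],[[-0.3,-1,0],[0,0,0]],[[-0.3,-1,0],[0,0,0]],[[-0.3,-1,0],[0,0,0]],[[-0.3,-1,0],[0,0,0]],[[-0.3,-1,0],[0,0,0]],[[0,-1,0],[0,0,0]],[[0,-1,0],[0,0,0]],[[0,-1,0],[0,0,0]],[[0,-1,0],[0,0,0]]]}' | grep pos; python3 -c "
from h import *
c=grab('top');P=pts(c)
d=np.hypot(P[...,0]-.531,P[...,1]-.37)
m=(P[...,2]>.12)&(P[...,2]<.165)&(d<.08);q=P[m];print('bar',m.sum(),np.median(q[:,2]),cv2.minAreaRect(q[:,:2].astype(np.float32)))
m=(P[...,2]>.033)&(P[...,2]<.043)&(d<.085)&(d>.03);q=P[m];print('arm',m.sum(),cv2.minAreaRect(q[:,:2].astype(np.float32)),np.degrees(np.arctan2(*(np.median(q[:,:2],0)-[.5313,.3704])[::-1])))
cv2.imwrite('pics/fin.png',cv2.resize(c['pixels'][170:350,210:430],None,fx=3,fy=3,interpolation=cv2.INTER_CUBIC))"
```

```text
ee_pos: [0.4862, 0.1186, 0.2352]
bar 886 0.14036642814718625 ((0.531493604183197, 0.37080296874046326), (0.09726199507713318, 0.024967247620224953), 88.69190979003906)
arm 149 ((0.5742366313934326, 0.3854185938835144), (0.03437333554029465, 0.06603871285915375), 21.970012664794922) -5.168599505552704
```

View pics/fin.png

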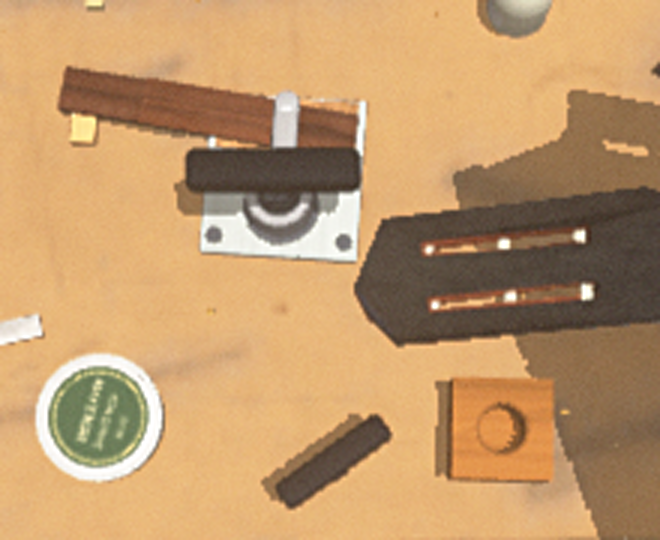

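The picture shows the key upright in the collar, with its bar at (272,170), and the arm across the blank up to (287,95). Bystanders are unmoved. To confirm home, I'll compare the arm, blank and plate directions in world coordinates.

```bash
python3 -c "
from h import *
c0=dict(np.load('/tmp/top.npz')); P=pts(c0); px=c0['pixels'].astype(int); hsv=cv2.cvtColor(c0['pixels'],cv2.COLOR_BGR2HSV)
f=240/np.tan(np.radians(c0['vfov'])/2);T=c0['T']
def ray(u,v,z):
    d=T[:3,:3]@np.array([(u-c0['cx'])/f,-(v-c0['cy'])/f,-1]); o=T[:3,3]; return (o+d*(z-o[2])/d[2])[:2]
R=lambda x,y:(210+x/3,170+y/3)
ang=lambda a,b:np.degrees(np.arctan2(*(b-a)[::-1]))
print('arm',ang(np.array([.5313,.3704]),ray(*R(287,103),.037)), 'edges', ang(ray(*R(273,145),.037),ray(*R(275,103),.037)),ang(ray(*R(297,145),.037),ray(*R(299,103),.037)))
print('plate bottom',ang(ray(*R(357,262),.012),ray(*R(201,252),.012)),'right',ang(ray(*R(357,262),.012),ray(*R(366,102),.012)))
print('blank top edge',ang(ray(*R(330,102),.026),ray(*R(68,68),.026)),'bottom',ang(ray(*R(185,130),.026),ray(*R(60,110),.026)))
# initial crop pin
p=ray(220+275/3,180+133/3,.042);v=p-[.5313,.3704];print('pin',p,np.hypot(*v),np.degrees(np.arctan2(v[1],v[0]))+28.37,'-> fixture x angle')
print('blank ctr angle', [ray(220+x/3,180+y/3,.026) for x,y in((38,38),(30,80),(328,125))])
q=P[(P[...,2]>.020)&(P[...,2]<.031)&(hsv[...,1]>90)&(px.max(-1)<130)]; q=q[(abs(q[:,0]-.585)<.06)&(abs(q[:,1]-.42)<.12)][:,:2].astype(np.float32)
print(len(q),cv2.minAreaRect(q),cv2.fitLine(q,cv2.DIST_HUBER,0,.01,.01).ravel())
"
```

```text
arm -5.61364005064566 edges -3.432035064379114 -3.5722177682719036
plate bottom 85.10908169448284 right -4.44330083676503
blank top edge 81.17538992605644 bottom 79.50276028818118
pin [0.5528799 0.3536336] 0.027327720959890268 -9.475245496271743 -> fixture x angle
blank ctr angle [array([0.62096237, 0.50372518]), array([0.59365344, 0.5085882 ]), array([0.56053538, 0.32052443])]
330 ((0.5910879373550415, 0.41587767004966736), (0.18713214993476868, 0.028697259724140167), 79.2406005859375) [0.19341697 0.98111665 0.5985035  0.44422224]
```

```bash
python3 -c "
from h import *
def proj(c,p):
    f=240/np.tan(np.radians(c['vfov'])/2); q=np.linalg.inv(c['T'])@np.r_[p,1]; return c['cx']+f*q[0]/-q[2], c['cy']-f*q[1]/-q[2], -q[2]
ims=[]
for n in('scene','wrist'):
    c=grab(n)
    for p in([.5545,.355,.042],[.59,.365,.037]):
        u,v,z=proj(c,p); ok=0<=u<640 and 0<=v<480; print(n,round(u),round(v),z, c['z_map'][int(v),int(u)] if ok else None)
    u,v,_=proj(c,[.56,.36,.04]); u,v=int(np.clip(u,40,600)),int(np.clip(v,40,440))
    ims.append(cv2.resize(c['pixels'][v-40:v+40,u-40:u+40],(400,400),interpolation=cv2.INTER_CUBIC))
cv2.imwrite('pics/pin.png',np.hstack(ims))"
```

```text
scene 315 254 0.9849687213995871 0.575151
scene 325 246 1.0076134238155294 0.584829
wrist 345 -108 0.29012405379253536 None
wrist 388 -132 0.289902476223673 None
```

View pics/pin.png

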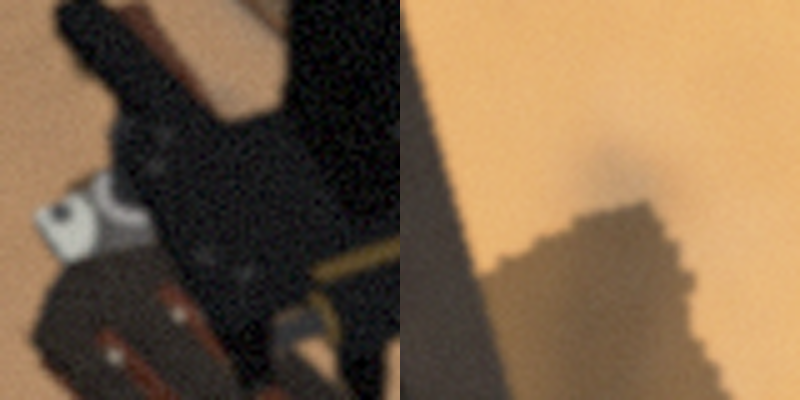

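The gripper blocks both views and all 10 picture views are used. I'll move further away and measure pin against arm numerically.

```bash
python3 -m crank '{"steps":[[[0,-1,0],[0,0,0]],[[0,-1,0],[0,0,0]],[[0,-1,0],[0,0,0]],[[0,-1,0],[0,0,0]],[[0,-1,0],[0,0,0]],[[0,-1,0],[0,0,0]],[[0,-1,0],[0,0,0]],[[0,-1,0],[0,0,0]],[[0,-1,0],[0,0,0]],[[0,-1,0],[0,0,0]]]}' | grep pos; python3 -c "
from h import *
A=np.array([.5312,.3703])
for n in('scene','top'):
    c=grab(n);P=pts(c);px=c['pixels'].astype(int);gray=px.max(-1)-px.min(-1)<35
    d=P[...,:2]-A;R=np.hypot(d[...,0],d[...,1])
    for nm,th in(('fix-5',-5),('fix-10',-10)):
        t=np.radians(th);x=d[...,0]*np.cos(t)+d[...,1]*np.sin(t);y=-d[...,0]*np.sin(t)+d[...,1]*np.cos(t)
        m=gray&(P[...,2]>.032)&(P[...,2]<.047)&(px.max(-1)>80)
        row=[]
        for lo in(38,46,54,62):
            k=m&(x*1000>lo)&(x*1000<lo+8)&(abs(y)<.02); row.append((lo,int(k.sum()),(y[k].min()*1e3).round(1),(y[k].max()*1e3).round(1)) if k.any() else (lo,0))
        print(n,nm,'arm y-range',row)
        k=m&(P[...,2]>.03)&(x>.018)&(x<.034)&(y<-.004)&(y>-.025)
        if k.any(): print('  pin',k.sum(),np.c_[x[k],y[k]].mean(0).round(4))
    if n=='scene':
        m=(P[...,2]>.12)&(P[...,2]<.16)&(R<.08);print('bar',m.sum(),np.median(P[m][:,2]),cv2.minAreaRect(P[m][:,:2].astype(np.float32)))
"
```

```text
ee_pos: [0.4869, -0.1299, 0.2355]
scene fix-5 arm y-range [(38, 0), (46, 0), (54, 0), (62, 0)]
scene fix-10 arm y-range [(38, 0), (46, 0), (54, 0), (62, 0)]
bar 0 nan ((0.0, 0.0), (0.0, 0.0), 0.0)
top fix-5 arm y-range [(38, 35, np.float64(-6.7), np.float64(7.0)), (46, 33, np.float64(-7.7), np.float64(7.6)), (54, 37, np.float64(-7.4), np.float64(8.0)), (62, 25, np.float64(-6.8), np.float64(6.9))]
top fix-10 arm y-range [(38, 36, np.float64(-3.2), np.float64(11.0)), (46, 32, np.float64(-3.3), np.float64(12.1)), (54, 38, np.float64(-2.6), np.float64(12.9)), (62, 24, np.float64(-1.3), np.float64(12.6))]
  return _methods._mean(a, axis=axis, dtype=dtype,
  ret = ret.dtype.type(ret / rcount)
```

The arm lies at -5.0°, the plate edges read -4.4° and -4.9°, and the key came to a hard stop there. All agree the arm is home, so I'll hand in.

```bash
python3 -c "
from h import *
print(ticket.close_job())"
```

```text
the job is handed in; nothing more can be done
None
```

The key is standing in the socket and the clamp arm is home against the stop (arm at -5.0°, plate edges -4.4° and -4.9°, though the blank's edges read about -10° and the pin itself was hidden from view); the bystanders look unmoved, and I handed the job in but got no verdict back.

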